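# Hold the bayonet filler cap at its vent position

## Task

Take the larger of the two black wing caps, fit it into the filler collar of the hydraulic tank with its lugs through the slot, press it down against the spring, and turn it clockwise (seen from above) to the vent position, half way to the lock, where the wing points at the straight ribs. Do not turn it on until the lock clicks. Finish while still gripping the cap there, keeping it still against the return spring, and leave the other things on the bench where they are.

Things in the scene. Friction and masses are not known exactly. Their poses are not given: they have to be found in the camera images.
- cap: the larger black wing cap, loose, about 0.12 kg, standing upright on its plug. Origin: centre of the plug's underside, z up. Round plug 30 mm across (24 mm at its foot), 24 mm tall; a steel lug bar through it along the cap's x, 48 mm long, 10 mm wide, 9 to 15 mm above the origin; over them a 66 mm disc, 24 to 32 mm above the origin. A half turn about z makes no difference.
- cap_wing (a point): middle of the upright wing grip on the cap's disc, 49 mm above the cap's origin, same axes. The wing runs along the cap's x, in line with the lugs: 56 mm long, 16 mm thick (across y), 32 to 66 mm above the cap's origin.
- tank: blue hydraulic tank, fixed, but standing elsewhere each time. Origin: on the bench under the collar's axis, z up. Its top is 120 mm high. Its grey motor lies on top along x, centred 148 mm to the -y side of the collar, its top 225 mm above the bench.
- collar (a point): centre of the filler mouth, on the top face of the collar's square aluminium plate (104 mm across, 6 mm thick, 155 mm above the bench); axes as the tank. Keyhole: a 36 mm round bore and a straight slot along x, 52 mm long, 15 mm wide, for the cap's plug and lugs. With the cap's origin 21 mm or more under this point the lugs are under the plate and can turn.
- rib (a point): one of the two straight radial ribs on the plate (14 mm long, 3 mm high, 43.5 mm from the axis, opposite each other), which mark the vent position: the wing points at them when it is 50 deg clockwise of the slot, half way to the lock. A stop blocks turning anticlockwise from the slot.
- stud (a point): one of the two round studs on the plate (9 mm across, 5 mm high, 43.5 mm from the axis, opposite each other), which mark the lock: 100 deg clockwise of the slot. From about 60 deg on sprung balls resist; passing them is the click.
- seat (a joint): travel of the sprung seat inside the collar, m, 0 at rest, growing as it is pressed. The cap's plug meets it with the cap's origin 18 mm under the plate's top, at 2 N; it gives 5 N at 6 mm, with the cap's disc down on the plate. It lifts the cap's lugs against the plate when not pressed.
- latch (a joint): turn of the return spring's ring in the collar, rad, 0 at rest, growing clockwise. The cap's lugs take it along after some 8 deg (0.14 rad) of free play: about 0.73 with the cap half way, 1.6 at the lock. The spring (about 0.1 N m half way) turns the cap back if it is let go.
- plug: the smaller black wing cap, without lugs, 46 mm disc, 66 mm tall, not to be used; loose. Origin: centre of its underside.
- fitting: brass fitting, 28 mm diameter, 42 mm tall, loose. Origin: centre of its underside.
- wrench: steel wrench, 180 mm long, lying along its x, loose. Origin: its underside.
- jar: jar with steel cap, 60 mm diameter, 90 mm tall, loose. Origin: centre of its underside.
- bearing: steel bearing ring, 52 mm diameter, 14 mm high, loose. Origin: centre of its underside.
- driver: screwdriver, 200 mm long, lying along its x, loose. Origin: its underside.
Not all that is in view belongs to the job. What is shaped like the cap but orange or turquoise is not meant.

How it is judged:
By the outcome, as a careful person would: the job done as asked, in the order asked, and still so for the second after the job is handed in, while the arm keeps its last pose, push and grip.
It also fails if it takes over 51 s, if anything falls off the work surface, if the arm or the gripper's body presses on something with over 40 N, if the wrist force passes 120 N, or if a joint passes its speed limit or range.

## Robot

A 6-joint arm with a two-finger parallel gripper is mounted at the origin on the work surface. World frame = base frame: x ahead of the robot, y to its left, z up, the work surface at z = 0. Lengths are in mm, angles in rad, forces in N, time in s.
With the tool pointing down it reaches from about 325 to 925 mm from the base axis. Payload 3.1 kg.
Tool frame: the origin (TCP) lies on the mounting face of the last link; the fingertips stand 173 mm ahead of it and the grasp point (between the pads) lies arm.grip_depth ahead of it (arm.grip_depth is the distance from the TCP to the grasp point, in mm); z points along the fingers, y is the direction in which the jaws open and shut (so a half turn about z gives the same grasp; the last joint's range is limited). The gripper opens to 85 mm and grips with 20 to 120 N. Pads are 22 mm wide; open, the fingers measure 114 mm over their backs; the gripper's body (76 mm by 85 mm) begins 54 mm behind the grasp point. The pads swing forward as they close: fully open they stand 13 mm farther back than shut.
Start: joints at [-1.381, 0.217, 1.613, -0, 1.311, -0.112], TCP at [185.796, -596.759, 404.7] pointing down, gripper open.
Joint ranges: [-2.75, 2.75], [-0.78, 2.1], [0.31, 2.55], [-1.13, 4.27], [0.13, 2.63], [-2.58, 2.58]. Speed limits (rad/s): [2.79, 2.79, 3.14, 3.14, 3.14, 3.14].

## Interface

Orientations are given as a unit quaternion [w, x, y, z].
In Python, from workcell import arm, imaging gives the robot as it stands. The module is installed in compiled form; this text tells all that it offers.
- The arm moves only by the tool jog_arm, never from a script. Its argument "motion" is a list of rows, each a list of 3 entries, a list of its own where there are three numbers: the gripper command: -1 is shut, 1 is fully open, values between are in proportion, then the shift along the tool's x, y, z in m, then the turn, a rotation vector about the tool's x, y, z in rad. In form: [[claw, [x, y, z], [rx, ry, rz]], ...]. A call has 1 to 12 rows; each row is the pose to reach, as a shift and turn from the pose commanded when the call began, along the tool's axes at that moment; what a row does not reach only later rows make up. A row lasts 1/12 s, in which the tool goes at most 41.7 mm and 7.16 degrees, less where a joint would pass 70% of its speed; a pose out of reach is approached as far as the arm can. A call with a gripper value outside its range is refused whole. The fingers move at their own pace and stop on an object; the grip force is fixed at half the most. Time passes only in rows, so rows that repeat a pose let the fingers close. It gives the time, the measured TCP pose, the force and the opening at its end, in the units of the state.
- arm.observe(): the state, without advancing time (a new reading comes with each control period).
- imaging.camera(name): name is "scene" or "top" or "wrist"; returns a dict with "image" (420x560x3 uint8, red, green, blue), "z_map" (420x560 float32, mm along the optical axis (not along the pixel's ray), 0 where there is no reading), "fx", "fy", "cx", "cy" (pixels), "pose" (4x4, takes a point from camera to world coordinates); the wrist camera has in their place "tool_from_camera" (4x4, takes a point from camera to tool coordinates, whose origin is the TCP and whose axes are the flange's). Camera axes: x right, y up, looking along -z (the intrinsics and any distortion apply to the point x, -y, -z); pixel columns grow to the right and rows downward; lengths in mm; the calibration is good to about 2 mm. A picture is of the moment at which its call begins: read the wrist's pose just before it.
- arm.job_done(): hands the job in, once; it reports no verdict.
The state is a dict: "t": time; "joints": joint angles; "qd": joint speeds; "joint_torque": joint torques, N m; "tcp_pos": TCP position; "tcp_rot": TCP orientation; "contact_force": force on the tool from outside, world axes, zero at the start; "torque": the same for the moment, N m; "width": finger opening in mm.
Only numpy, scipy, OpenCV 4.12 (cv2) and the standard library are available. Lean on these libraries where they do the work, as an engineer would, in place of code of your own. Each camera call takes 0.05 s, during which the arm holds its last target.

## Working session

There is one attempt and no reset: what is moved stays moved. The work goes in short steps, Python scripts to look and compute and a tool call to move; the robot and the scene stay as the last step left them, time stands still between calls to the robot, and variables do not carry over. Pictures are saved under pics/ and viewed, and the job is handed in when it is done.

Besides the shell and the picture viewer there is one more tool, called after "Request:" as name(argument=value, ...), one argument or row to a line, values as JSON. jog_arm: Moves the arm, as the interface text tells. Its arguments: {"type":"object","properties":{"motion":{"type":"array","items":{"type":"array"}}},"required":["motion"]}

```bash
mkdir -p pics; python3 - <<'E'
from workcell import arm, imaging
import cv2,pickle
print(arm.observe(), arm.grip_depth)
for n in ["scene","top","wrist"]:
    d=imaging.camera(n); pickle.dump(d,open(f"pics/{n}0.pkl","wb"))
    cv2.imwrite(f"pics/{n}0.png",d["image"][:,:,::-1])
    print(n,d["fx"],d["fy"],d["cx"],d["cy"],d.get("pose",d.get("tool_from_camera")),[k for k in d])
E
```

```text
{'t': 0.0, 'joints': array([-1.38121159e+00,  2.17780332e-01,  1.61493887e+00, -1.56045469e-05,
        1.31126561e+00, -1.12178132e-01]), 'qd': array([-0.00153248,  0.00071728,  0.00111278, -0.00191722, -0.00032649,
       -0.00022476]), 'joint_torque': array([-3.69450663e-04, -3.96847951e+01, -3.03850794e+01, -5.06572133e-05,
        9.63872328e-03,  1.30104848e-05]), 'tcp_pos': array([ 185.70924451, -596.35521586,  403.34904578]), 'tcp_rot': array([-1.19489155e-03,  9.88637964e-01,  1.50311493e-01, -5.38135838e-05]), 'contact_force': array([-0.03581447,  0.65101693,  0.5098558 ]), 'torque': array([-0.00442748,  0.01119065, -0.03413858]), 'width': 85.00547458313304} 154.70000000000002
scene 491.15637500131743 491.15637500131743 285.0702768399663 213.6885476494266 [[-3.77899590e-01 -7.45153813e-01  5.49488575e-01  1.09286504e+03]
 [ 9.25844602e-01 -3.05374696e-01  2.22616414e-01  3.44856237e+02]
 [ 1.91643709e-03  5.92867683e-01  8.05297608e-01  8.71057566e+02]
 [ 0.00000000e+00  0.00000000e+00  0.00000000e+00  1.00000000e+00]] ['image', 'z_map', 'fx', 'fy', 'cx', 'cy', 'pose']
top 461.5796512532944 461.5796512532944 276.7611867686433 209.32611132030166 [[ 1.93514071e-03  9.96559026e-01 -8.28635186e-02  5.11232905e+02]
 [-9.99982206e-01  1.46086291e-03 -5.78384993e-03  1.53807649e+02]
 [-5.64289562e-03  8.28732367e-02  9.96544121e-01  1.08521190e+03]
 [ 0.00000000e+00  0.00000000e+00  0.00000000e+00  1.00000000e+00]] ['image', 'z_map', 'fx', 'fy', 'cx', 'cy', 'pose']
wrist 353.7919909453189 353.7919909453189 283.5294420430287 204.60832786189894 [[ 1.71408846e-03  9.63405811e-01  2.68041613e-01  6.82755813e+01]
 [ 9.99998322e-01 -1.47829595e-03 -1.08149876e-03 -8.34290638e-01]
 [-6.45677357e-04  2.68043017e-01 -9.63406728e-01  3.20073815e+01]
 [ 0.00000000e+00  0.00000000e+00  0.00000000e+00  1.00000000e+00]] ['image', 'z_map', 'fx', 'fy', 'cx', 'cy', 'tool_from_camera']
```

View pics/scene0.png

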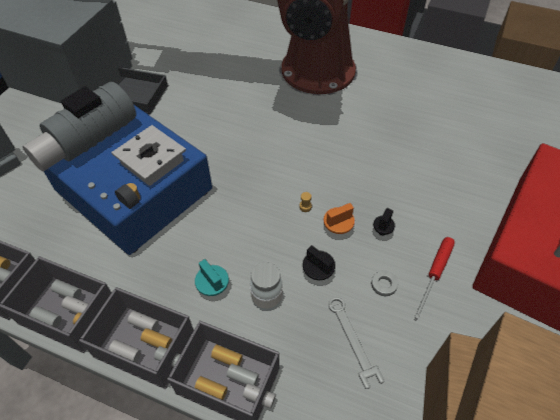

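View pics/top0.png

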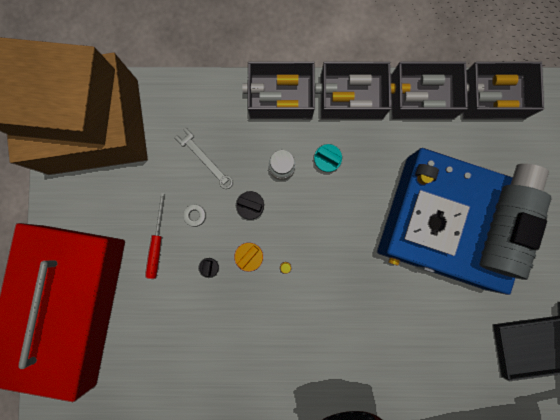

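View pics/wrist0.png

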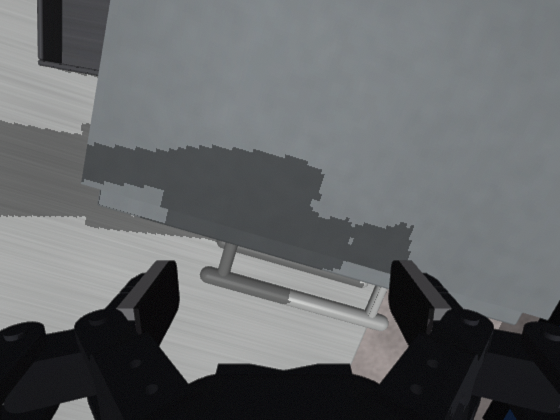

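```bash
cat > h.py <<'E'
import pickle,cv2,numpy as np
def load(n): return pickle.load(open(f"pics/{n}.pkl","rb"))
def w(d,u,v,pose=None,z=None):
    """pixel -> world by depth"""
    T=d["pose"] if pose is None else pose
    zz=np.median(d["z_map"][int(v)-1:int(v)+2,int(u)-1:int(u)+2]) if z is None else z
    p=np.array([(u-d["cx"])/d["fx"]*zz,-(v-d["cy"])/d["fy"]*zz,-zz,1]); return (T@p)[:3]
def onplane(d,u,v,h,pose=None):
    T=d["pose"] if pose is None else pose
    r=T[:3,:3]@np.array([(u-d["cx"])/d["fx"],-(v-d["cy"])/d["fy"],-1]); o=T[:3,3]
    return o+r*(h-o[2])/r[2]
def crop(d,u0,v0,u1,v1,s,name):
    cv2.imwrite(name,cv2.resize(d["image"][v0:v1,u0:u1,::-1],None,fx=s,fy=s,interpolation=cv2.INTER_CUBIC))
E
python3 - <<'E'
from h import *
t=load("top0");s=load("scene0")
crop(t,190,140,300,290,4,"pics/c1.png")
crop(t,400,180,480,260,7,"pics/c2.png")
crop(s,100,110,200,190,7,"pics/c3.png")
crop(s,290,200,400,290,6,"pics/c4.png")
for u,v in [(250,205),(208,267),(437,222),(420,200),(460,235),(515,235)]: print("top",u,v,w(t,u,v).round(1))
for u,v in [(319,262),(149,150),(130,150),(170,155)]: print("scene",u,v,w(s,u,v).round(1))
E
```

```text
top 250 205 [605.5 219.1  65.9]
top 208 267 [468.7 310.6  64.7]
top 437 222 [ 564.5 -170.1  135.9]
top 420 200 [ 608.  -130.7  153.9]
top 460 235 [ 537.5 -210.2  151.8]
top 515 235 [ 535.6 -283.9  224.1]
scene 319 262 [618.1 223.3  55. ]
scene 149 150 [ 537.4 -187.3  123.2]
scene 130 150 [ 577.3 -197.8  157.6]
scene 170 155 [ 558.  -118.1  156.3]
```

View pics/c1.png

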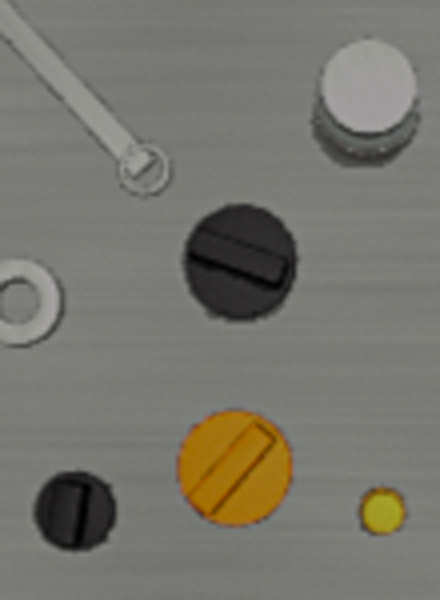

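View pics/c2.png

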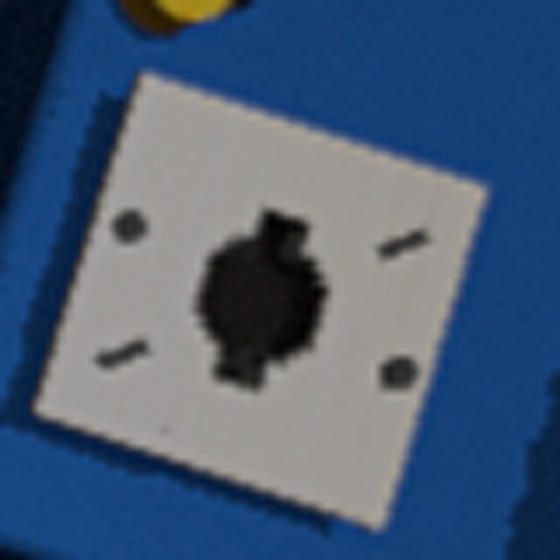

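View pics/c3.png

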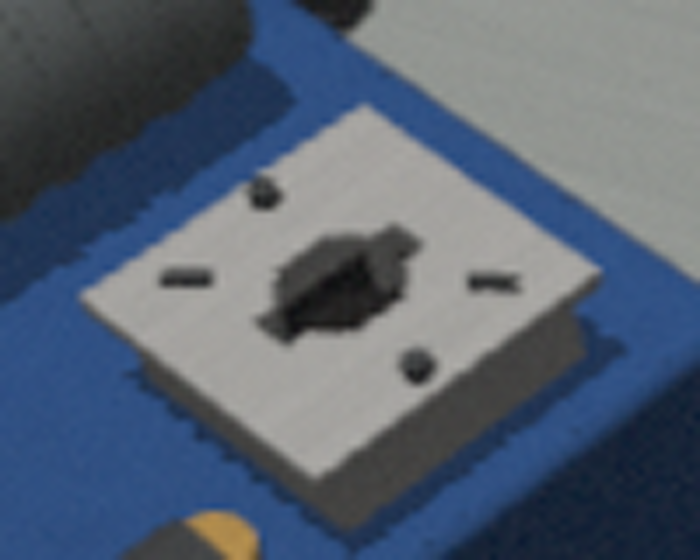

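View pics/c4.png

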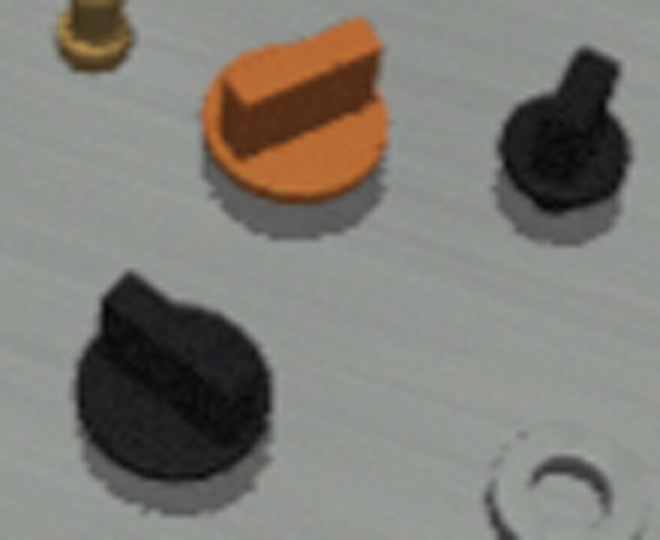

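```bash
python3 - <<'E'
from h import *
def cloud(d):
    v,u=np.mgrid[0:420,0:560]; z=d["z_map"]
    P=np.stack([(u-d["cx"])/d["fx"]*z,-(v-d["cy"])/d["fy"]*z,-z],-1)
    W=P@d["pose"][:3,:3].T+d["pose"][:3,3]; W[z==0]=np.nan; return W
for n in ["top0","scene0"]:
    d=load(n); W=cloud(d)
    def sel(c,r,a,b):
        m=(np.hypot(W[...,0]-c[0],W[...,1]-c[1])<r)&(W[...,2]>a)&(W[...,2]<b); return W[m]
    for nm,c,r,a,b in [("disc",(607,221),50,24,80),("wing",(607,221),40,58,80),("plate",(565,-168),80,145,162),("plug",(468,310),30,58,80)]:
        p=sel(c,r,a,b)
        if len(p)<5: print(n,nm,len(p));continue
        R=cv2.minAreaRect(p[:,:2].astype(np.float32))
        print(n,nm,len(p),np.round(R[0],1),np.round(R[1],1),round(R[2],1),"z",np.median(p[:,2]).round(1))
t=load("top0")
c=np.array([(145,72),(490,187),(382,530),(33,412)])/7.+[400,180]-.43
q=np.array([onplane(t,*p,155)[:2] for p in c]);print(q.round(1),q.mean(0))
print([np.linalg.norm(q[i]-q[(i+1)%4]).round(1) for i in range(4)],[np.degrees(np.arctan2(*(q[(i+1)%4]-q[i])[::-1])).round(1) for i in range(4)])
c=np.array([(145,226-0),(398,372),(123,353),(404,243),(285,212),(240,388)])/7.+[400,180]-.43
c[0]=np.array([130,226])/7+[400,180]-.43
m=[onplane(t,*p,h)[:2] for p,h in zip(c,[160,160,158,158,155,155])]
for i in (0,2,4): print((m[i]+m[i+1])/2,np.linalg.norm(m[i]-m[i+1]),np.degrees(np.arctan2(*(m[i+1]-m[i])[::-1])))
s=load("scene0")
c=np.array([(365,103),(603,270),(316,480),(80,297)])/7.+[100,110]-.43
q=np.array([onplane(s,*p,155)[:2] for p in c]);print(q.round(1),q.mean(0))
c=np.array([(262,190),(417,365),(186,278),(494,283)])/7.+[100,110]-.43
m=[onplane(s,*p,h)[:2] for p,h in zip(c,[159,159,158,158])]
for i in (0,2): print((m[i]+m[i+1])/2,np.linalg.norm(m[i]-m[i+1]),np.degrees(np.arctan2(*(m[i+1]-m[i])[::-1])))
# wing top
c=np.array([(200,222),(289,255),(280,287),(190,255)])/4.+[190,140]-.37
q=np.array([onplane(t,*p,66)[:2] for p in c]);print("wing",q.round(1),q.mean(0),np.degrees(np.arctan2(*(q[1]-q[0])[::-1])))
c=np.array([(241,262)])/4.+[190,140]-.37; print("disc top",onplane(t,*c[0],32))
E
```

```text
top0 disc 638 [608.9 222.5] [64.9 62.3] 0.7 z 32.8
top0 wing 183 [608.9 222.7] [55.6 15.8] 70.4 z 65.4
top0 plate 2402 [ 562.5 -163.2] [105.6 104.2] 71.4 z 154.3
top0 plug 116 [466.2 316. ] [16.3 33.5] 81.6 z 65.2
scene0 disc 838 [611.1 223.1] [61.5 65.7] 44.5 z 36.6
scene0 wing 257 [609.6 221.7] [56.7 17.8] 70.8 z 66.7
scene0 plate 1942 [ 562.7 -164.2] [109.4 106.6] 71.1 z 156.7
scene0 plug 132 [467.3 314.5] [16.1 35.1] 82.7 z 66.4
[[ 628.6 -131.5]
 [ 595.3 -230. ]
 [ 496.8 -196. ]
 [ 530.3  -97.1]] [ 562.75190254 -163.62288208]
[np.float64(104.0), np.float64(104.2), np.float64(104.4), np.float64(104.1)] [np.float64(-108.7), np.float64(160.9), np.float64(71.3), np.float64(-19.3)]
[ 562.63836226 -162.29055367] 86.16727975938976 -118.94054203938306
[ 563.01080862 -162.96529929] 87.2307103208538 -68.68420486025187
[ 562.63954576 -163.65603817] 52.67686240423104 164.27439753624515
[[ 495.2 -198.5]
 [ 528.7  -99.3]
 [ 627.9 -133.1]
 [ 594.5 -231.8]] [ 561.54946624 -165.68579461]
[ 562.39936548 -165.48280726] 87.99019973753362 61.22210494058553
[ 563.05951117 -164.66618866] 87.9600456274939 111.03520038413029
wing [[627.5 242.3]
 [609.2 192.8]
 [591.4 197.7]
 [609.1 247.7]] [609.28565136 220.10960633] -110.32269324608954
disc top [608.36940352 221.55589274  32.        ]
```

Request:
jog_arm(
  motion=[
    [1, [0, 0, -0.04], [0, 0, 0]],
    [1, [0.033, -0.033, -0.06], [0, 0, -0.1]],
    [1, [0.06, -0.06, -0.06], [0, 0, -0.2]],
    [1, [0.09, -0.09, -0.06], [0, 0, -0.3]],
    [1, [0.118, -0.118, -0.06], [0, 0, -0.4]],
    [1, [0.147, -0.147, -0.06], [0, 0, -0.5]],
    [1, [0.175, -0.175, -0.06], [0, 0, -0.6]],
    [1, [0.203, -0.203, -0.06], [0, 0, -0.7]],
    [1, [0.231, -0.231, -0.06], [0, 0, -0.8]],
    [1, [0.26, -0.26, -0.06], [0, 0, -0.9]],
    [1, [0.289, -0.289, -0.06], [0, 0, -0.92]],
    [1, [0.317, -0.317, -0.06], [0, 0, -0.925]],
  ],
)

```text
t: 1.15
tcp_pos: [394.5, -197.7, 464.6]
tcp_rot: [0.0, 0.818, 0.576, 0.0]
contact_force: [0.8, -1.0, 0.0]
width: 85.6
```

Request:
jog_arm(
  motion=[
    [1, [0.039, 0.005, 0], [0, 0, 0]],
    [1, [0.078, 0.01, 0], [0, 0, 0]],
    [1, [0.117, 0.015, 0.01], [0, 0, 0]],
    [1, [0.156, 0.02, 0.02], [0, 0, 0]],
    [1, [0.195, 0.025, 0.03], [0, 0, 0]],
    [1, [0.235, 0.03, 0.04], [0, 0, 0]],
    [1, [0.275, 0.035, 0.05], [0, 0, 0]],
    [1, [0.315, 0.04, 0.06], [0, 0, 0]],
    [1, [0.355, 0.045, 0.07], [0, 0, 0]],
    [1, [0.395, 0.05, 0.08], [0, 0, 0]],
    [1, [0.435, 0.055, 0.085], [0, 0, 0]],
    [1, [0.47, 0.06, 0.085], [0, 0, 0]],
  ],
)

```text
t: 2.15
tcp_pos: [609.1, 224.7, 376.9]
tcp_rot: [-0.001, 0.817, 0.576, -0.002]
contact_force: [0.4, -1.7, 0.0]
width: 85.4
```

Request:
jog_arm(
  motion=[
    [1, [0, 0, 0], [0, 0, 0]],
    [1, [0, 0, 0], [0, 0, 0]],
    [1, [0, 0, 0], [0, 0, 0]],
  ],
)

```text
t: 2.4
tcp_pos: [608.9, 222.1, 379.1]
tcp_rot: [-0.0, 0.818, 0.576, -0.001]
contact_force: [-0.1, -1.0, 0.5]
width: 85.6
```

```bash
cat > look.py <<'E'
import sys
from workcell import arm, imaging
from h import *
from scipy.spatial.transform import Rotation as Ro
n=sys.argv[1]
o=arm.observe(); d=imaging.camera("wrist")
q=o["tcp_rot"]; T=np.eye(4); T[:3,:3]=Ro.from_quat([q[1],q[2],q[3],q[0]]).as_matrix(); T[:3,3]=o["tcp_pos"]
d["pose"]=T@d["tool_from_camera"]; d["T"]=T
pickle.dump(d,open(f"pics/{n}.pkl","wb")); cv2.imwrite(f"pics/{n}.png",d["image"][:,:,::-1])
print(o["t"],o["tcp_pos"].round(1),np.degrees(np.arctan2(T[1,0],T[0,0])).round(2),T[:3,2].round(4),o["joints"].round(3),o["contact_force"].round(1),o["torque"].round(3),o["width"].round(1),arm.grip_depth)
E
python3 look.py w1
```

```text
Traceback (most recent call last):
  File "look.py", line 10, in <module>
    print(o["t"],o["tcp_pos"].round(1),np.degrees(np.arctan2(T[1,0],T[0,0])).round(2),T[:3,2].round(4),o["joints"].round(3),o["contact_force"].round(1),o["torque"].round(3),o["width"].round(1),arm.grip_depth)
                                                                                                                                                                             ^^^^^^^^^^^^^^^^
AttributeError: 'float' object has no attribute 'round'
```

View pics/w1.png

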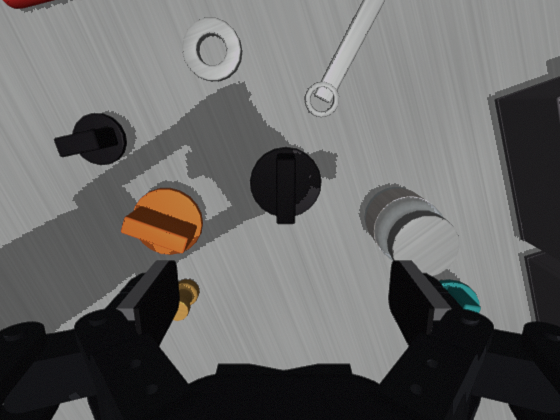

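```bash
sed -i 's/o\["width"\].round(1)/round(o["width"],1)/' look.py; python3 - <<'E'
from h import *
d=load("w1"); crop(d,240,130,340,240,5,"pics/c5.png")
v,u=np.mgrid[0:420,0:560]; z=d["z_map"]
P=np.stack([(u-d["cx"])/d["fx"]*z,-(v-d["cy"])/d["fy"]*z,-z],-1)
W=P@d["pose"][:3,:3].T+d["pose"][:3,3]; W[z==0]=np.nan
for nm,c,r,a,b in [("wing",(609,222),40,56,80),("disc",(609,222),40,20,80),("jar",(690,155),60,75,100),("orange",(500,225),55,25,75)]:
    m=(np.hypot(W[...,0]-c[0],W[...,1]-c[1])<r)&(W[...,2]>a)&(W[...,2]<b);p=W[m]
    if len(p)<5: print(nm,len(p)); continue
    R=cv2.minAreaRect(p[:,:2].astype(np.float32)); print(nm,len(p),np.round(R[0],1),np.round(R[1],1),round(R[2],1),np.median(p[:,2]).round(1),p[:,2].max().round(1))
t=load("top0")
print("jar",w(t,282,163),"orange",w(t,248,257),"plug",w(t,208,267))
E
```

```text
wing 1305 [610.5 222.3] [55.2 15.8] 70.1 64.6 66.7
disc 4056 [610.8 222.9] [63.1 64.9] 69.3 31.2 66.7
jar 3366 [702.4 151.3] [46.6 53.1] 50.1 88.8 91.3
orange 3893 [494.7 223.4] [65.6 60.6] 74.7 37.3 66.9
jar [695.32683277 148.3533268   90.49391596] orange [490.74229437 222.77556246  65.29134851] plug [468.68541947 310.60042661  64.67234575]
```

View pics/c5.png

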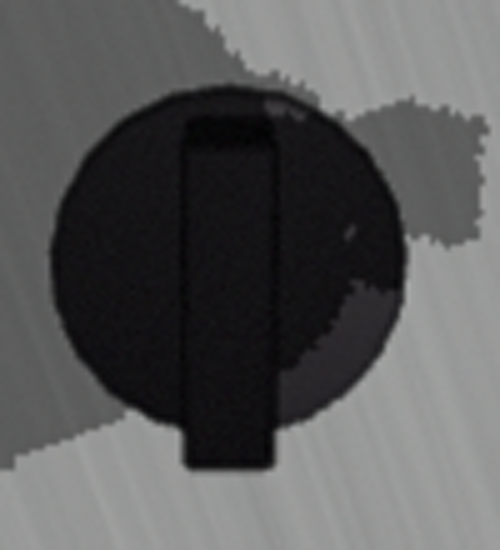

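Request:
jog_arm(
  motion=[
    [0.3, [0, 0.001, 0.03], [0, 0, 0]],
    [0.3, [0, 0.001, 0.07], [0, 0, 0]],
    [0.3, [0, 0.001, 0.105], [0, 0, 0]],
    [0.3, [0, 0.001, 0.135], [0, 0, 0]],
    [0.3, [0, 0.001, 0.155], [0, 0, 0]],
    [0.3, [0, 0.001, 0.165], [0, 0, 0]],
    [0.3, [0, 0.001, 0.171], [0, 0, 0]],
    [0.3, [0, 0.001, 0.171], [0, 0, 0]],
    [0.3, [0, 0.001, 0.171], [0, 0, 0]],
  ],
)

```text
t: 3.2
tcp_pos: [611.0, 221.7, 210.4]
tcp_rot: [0.001, 0.818, 0.575, 0.001]
contact_force: [0.4, 0.4, 0.2]
width: 55.5
```

Request:
jog_arm(
  motion=[
    [-1, [0, 0, 0], [0, 0, 0]],
    [-1, [0, 0, 0], [0, 0, 0]],
    [-1, [0, 0, 0], [0, 0, 0]],
    [-1, [0, 0, 0], [0, 0, 0]],
    [-1, [0, 0, 0], [0, 0, 0]],
    [-1, [0, 0, 0], [0, 0, 0]],
    [-1, [0, 0, 0], [0, 0, 0]],
    [-1, [0, 0, 0], [0, 0, 0]],
    [-1, [0, 0, 0], [0, 0, 0]],
    [-1, [0, 0, 0], [0, 0, 0]],
  ],
)

```text
t: 4.03
tcp_pos: [611.0, 222.3, 210.3]
tcp_rot: [0.0, 0.818, 0.576, 0.001]
contact_force: [-0.3, -0.4, 5.8]
width: 15.1
```

```bash
python3 look.py w2
```

```text
4.0333 [611.  222.3 210.3] 70.3 [ 2.6e-03  7.0e-04 -1.0e+00] [0.241 0.485 1.662 0.    0.992 0.585] [-0.3 -0.4  5.8] [-0.029  0.093  0.036] 15.1 154.70000000000002
```

View pics/w2.png

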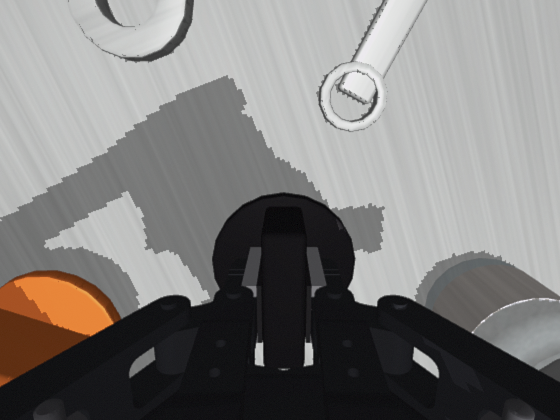

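Request:
jog_arm(
  motion=[
    [-1, [0, 0, -0.01], [0, 0, 0]],
    [-1, [0, 0, -0.03], [0, 0, 0]],
    [-1, [0, 0, -0.06], [0, 0, 0]],
    [-1, [0, 0, -0.1], [0, 0, 0]],
    [-1, [0, 0, -0.14], [0, 0, 0]],
    [-1, [0, 0, -0.17], [0, 0, 0]],
    [-1, [-0.02, 0.004, -0.19], [0, 0, -0.08]],
    [-1, [-0.04, 0.009, -0.2], [0, 0, -0.18]],
    [-1, [-0.07, 0.016, -0.21], [0, 0, -0.28]],
    [-1, [-0.1, 0.022, -0.215], [0, 0, -0.38]],
    [-1, [-0.13, 0.03, -0.215], [0, 0, -0.48]],
    [-1, [-0.16, 0.036, -0.215], [0, 0, -0.58]],
  ],
)

```text
t: 5.08
tcp_pos: [589.5, 58.1, 423.9]
tcp_rot: [-0.0, 0.617, 0.787, -0.0]
contact_force: [-0.2, 0.4, -1.7]
width: 15.0
```

```bash
python3 look.py w3; python3 - <<'E'
import numpy as np
# commanded pose now
a=np.radians(70.3);X=np.array([np.cos(a),np.sin(a)]);Y=np.array([np.sin(a),-np.cos(a)])
p=np.array([610.0,222.2])+X*-160+Y*36; yaw=70.3+np.degrees(.58)
print(p,208.7+215,yaw)
b=np.radians(yaw);X=np.array([np.cos(b),np.sin(b)]);Y=np.array([np.sin(b),-np.cos(b)])
d=np.array([562.7,-164])-p; print(d@X,d@Y,np.radians(161.1-yaw))
E
```

```text
5.0833 [589.5  58.1 423.9] 103.84 [-1.e-04 -1.e-04 -1.e+00] [-0.02   0.133  1.673 -0.     1.335 -0.262] [-0.2  0.4 -1.7] [ 0.017 -0.066  0.01 ] 15.0 154.70000000000002
[589.95769827  59.42928353] 423.7 103.53155211758775
-210.84938052306234 -78.77922051591064 1.0047589608108511
```

View pics/w3.png

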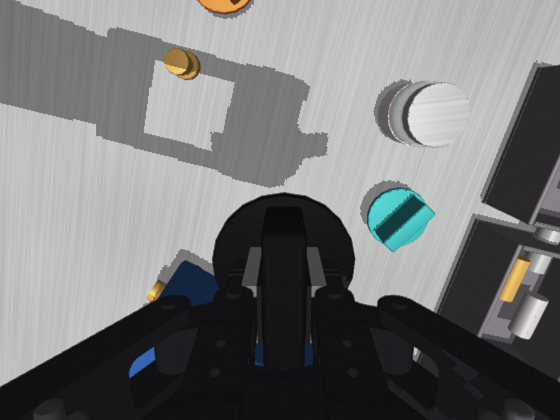

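Request:
jog_arm(
  motion=[
    [-1, [-0.025, -0.003, 0], [0, 0, -0.1]],
    [-1, [-0.05, -0.006, 0], [0, 0, -0.2]],
    [-1, [-0.08, -0.009, 0], [0, 0, -0.3]],
    [-1, [-0.11, -0.013, 0], [0, 0, -0.4]],
    [-1, [-0.14, -0.016, 0], [0, 0, -0.5]],
    [-1, [-0.17, -0.02, 0], [0, 0, -0.6]],
    [-1, [-0.2, -0.023, 0], [0, 0, -0.7]],
    [-1, [-0.225, -0.026, 0], [0, 0, -0.8]],
    [-1, [-0.238, -0.028, 0], [0, 0, -0.9]],
    [-1, [-0.243, -0.028, 0], [0, 0, -0.98]],
    [-1, [-0.243, -0.028, 0], [0, 0, -1.005]],
    [-1, [-0.243, -0.028, 0], [0, 0, -1.005]],
  ],
)

```text
t: 6.13
tcp_pos: [619.4, -183.5, 422.9]
tcp_rot: [-0.001, 0.165, 0.986, 0.0]
contact_force: [0.1, 1.2, -1.4]
width: 14.9
```

Request:
jog_arm(
  motion=[
    [-1, [0, 0, 0], [0, 0, 0]],
    [-1, [0, 0, 0], [0, 0, 0]],
    [-1, [0, 0, 0], [0, 0, 0]],
  ],
)

```text
t: 6.38
tcp_pos: [619.7, -182.6, 423.7]
tcp_rot: [-0.0, 0.164, 0.986, 0.0]
contact_force: [0.7, 0.3, -2.4]
width: 15.1
```

```bash
python3 look.py w4
```

```text
6.3833 [ 619.7 -182.6  423.7] 161.12 [-3.e-04  3.e-04 -1.e+00] [-0.395  0.247  1.542  0.     1.353 -1.637] [ 0.7  0.3 -2.4] [-0.008  0.022  0.023] 15.1 154.70000000000002
```

View pics/w4.png

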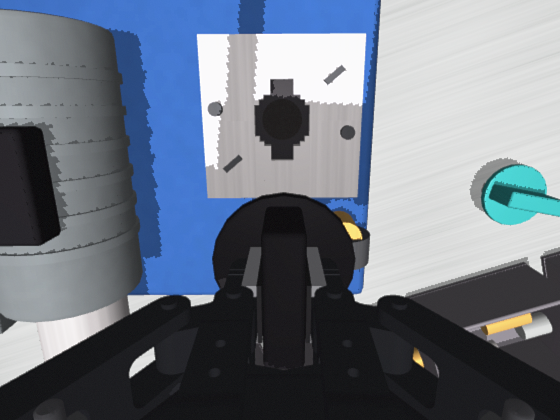

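```bash
python3 - <<'E'
from h import *
d=load("w4"); crop(d,190,25,380,205,4,"pics/c6.png"); crop(d,200,180,370,380,3,"pics/c7.png")
E
```

```text
(no output)
```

View pics/c6.png

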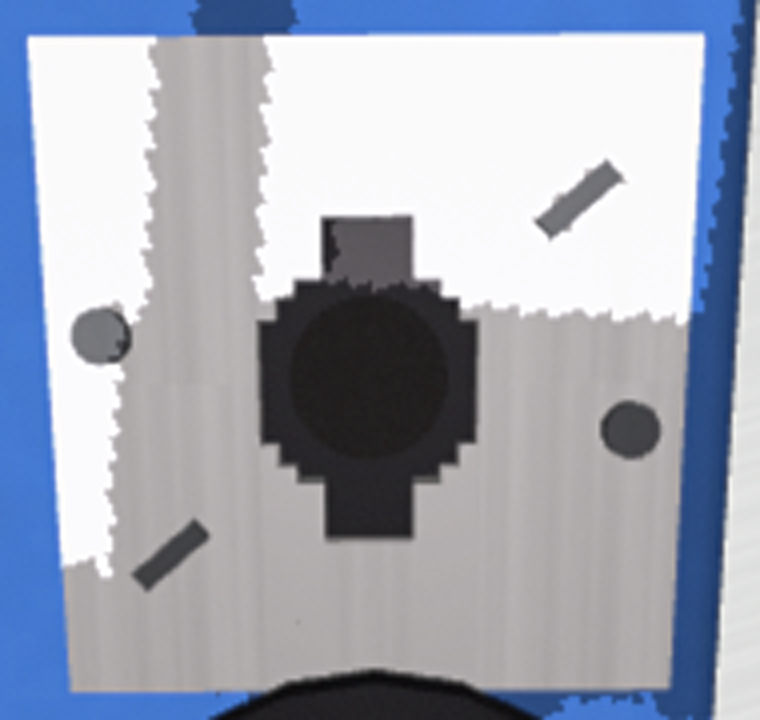

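View pics/c7.png

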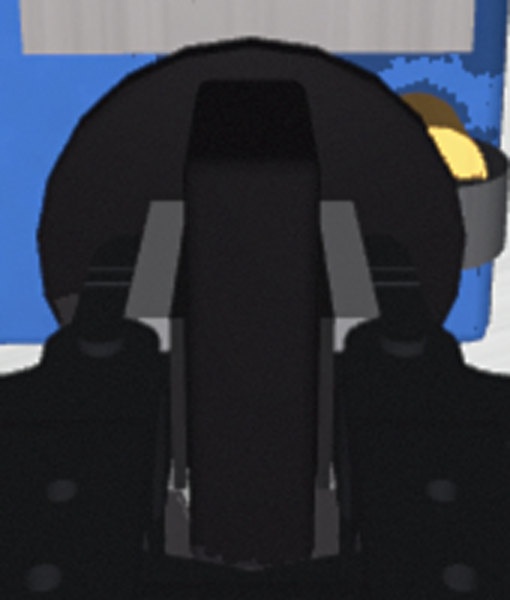

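```bash
python3 - <<'E'
from h import *
d=load("w4"); T=d["T"]; tc=d["tool_from_camera"]
px=lambda c:np.array(c)/4.+[190,25]-.375
def pl(pts,h): return np.array([onplane(d,*p,h)[:2] for p in px(pts)])
for h in (154,155,156):
    q=pl([(27,37),(705,34),(671,690),(71,692)],h)
    print(h,"plate",q.mean(0).round(2),[np.linalg.norm(q[i]-q[(i+1)%4]).round(1) for i in range(4)],[np.degrees(np.arctan2(*(q[(i+1)%4]-q[i])[::-1])).round(2) for i in range(4)])
s=pl([(367,217),(369,538)],155);print("slot",s.mean(0),np.linalg.norm(s[0]-s[1]),np.degrees(np.arctan2(*(s[0]-s[1])[::-1])))
s=pl([(101,336),(631,430)],160);print("stud",s.mean(0),np.linalg.norm(s[0]-s[1]),np.degrees(np.arctan2(*(s[0]-s[1])[::-1])))
s=pl([(580,199),(171,554)],158);print("rib",s.mean(0),np.linalg.norm(s[0]-s[1]),np.degrees(np.arctan2(*(s[0]-s[1])[::-1])))
# plate depth plane
for u,v in [(210,60),(350,60),(230,180),(340,180)]: print("z",w(d,u,v).round(1))
# cap in tool frame
def intool(u,v,zt):
    r=tc[:3,:3]@np.array([(u-d["cx"])/d["fx"],-(v-d["cy"])/d["fy"],-1]);o=tc[:3,3]; return (o+r*(zt-o[2])/r[2]).round(2)
o=210.3
c=lambda x,y:(200+x/3-.33,180+y/3-.33)
print("wing end top (x=28)",intool(*c(251,160),o-66),"wing end base",intool(*c(250,83),o-32),"disc top rim(33)",intool(*c(250,46),o-32),"disc bottom rim",intool(*c(250,39),o-24))
print("disc sides",intool(*c(38,235),o-32),intool(*c(465,235),o-32))
print("wing top sides",intool(*c(185,165),o-66),intool(*c(320,165),o-66))
for u,v in [(283,260),(283,300),(283,200)]: print(np.linalg.inv(T)@np.append(w(d,u,v),1))
E
```

```text
154 plate [ 563.65 -163.81] [np.float64(104.1), np.float64(104.0), np.float64(104.1), np.float64(103.9)] [np.float64(71.46), np.float64(-18.42), np.float64(-108.59), np.float64(161.6)]
155 plate [ 563.62 -163.79] [np.float64(103.7), np.float64(103.6), np.float64(103.6), np.float64(103.5)] [np.float64(71.46), np.float64(-18.42), np.float64(-108.59), np.float64(161.6)]
156 plate [ 563.58 -163.77] [np.float64(103.2), np.float64(103.1), np.float64(103.2), np.float64(103.1)] [np.float64(71.46), np.float64(-18.42), np.float64(-108.59), np.float64(161.6)]
slot [ 563.45044836 -163.83562498] 50.82995267770125 161.50288649659205
stud [ 563.44913586 -163.75722386] 85.70569687504282 -118.5821022211246
rib [ 563.38687257 -163.67520523] 86.03224670513099 111.38388045042366
z [ 514.3 -194.5  153.5]
z [ 542.5 -111.4  153.7]
z [ 589.9 -210.3  153.6]
z [ 614.2 -138.9  153.6]
wing end top (x=28) [ 27.18   0.73 144.3 ] wing end base [ 26.33   0.58 178.3 ] disc top rim(33) [ 31.81   0.57 178.3 ] disc bottom rim [ 30.87   0.57 186.3 ]
disc sides [  2.62 -31.09 178.3 ] [  2.71  32.77 178.3 ]
wing top sides [ 26.57  -6.7  144.3 ] [ 26.59   8.5  144.3 ]
[ 16.81652522   0.6268197  145.3135652    1.        ]
[  1.0557692    0.64721953 145.49111606   1.        ]
[ 29.20387551   0.57543162 179.7946866    1.        ]
```

Request:
jog_arm(
  motion=[
    [-1, [0.02, 0, 0], [0, 0, 0]],
    [-1, [0.045, -0.001, 0], [0, 0, 0]],
    [-1, [0.0605, -0.001, 0], [0, 0, -0.003]],
    [-1, [0.0605, -0.001, 0.015], [0, 0, -0.003]],
    [-1, [0.0605, -0.001, 0.035], [0, 0, -0.003]],
    [-1, [0.0605, -0.001, 0.048], [0, 0, -0.003]],
    [-1, [0.0605, -0.001, 0.052], [0, 0, -0.003]],
    [-1, [0.0605, -0.001, 0.052], [0, 0, -0.003]],
    [-1, [0.0605, -0.001, 0.052], [0, 0, -0.003]],
    [-1, [0.0605, -0.001, 0.052], [0, 0, -0.003]],
  ],
)

```text
t: 7.27
tcp_pos: [562.8, -165.1, 372.9]
tcp_rot: [0.001, 0.163, 0.987, -0.0]
contact_force: [-0.2, -0.8, -1.4]
width: 14.9
```

```bash
python3 look.py w5; python3 - <<'E'
from h import *
from workcell import imaging
for n in ("scene","top"):
    d=imaging.camera(n);pickle.dump(d,open(f"pics/{n}1.pkl","wb"))
    if n=="scene": crop(d,70,60,230,210,4,"pics/c8.png")
    else: crop(d,360,140,500,260,5,"pics/c9.png")
E
```

```text
7.2667 [ 562.8 -165.1  372.9] 161.28 [ 1.8e-03 -7.0e-04 -1.0e+00] [-0.405  0.164  1.737  0.     1.239 -1.649] [-0.2 -0.8 -1.4] [-0.026  0.007  0.035] 14.9 154.70000000000002
```

View pics/c8.png

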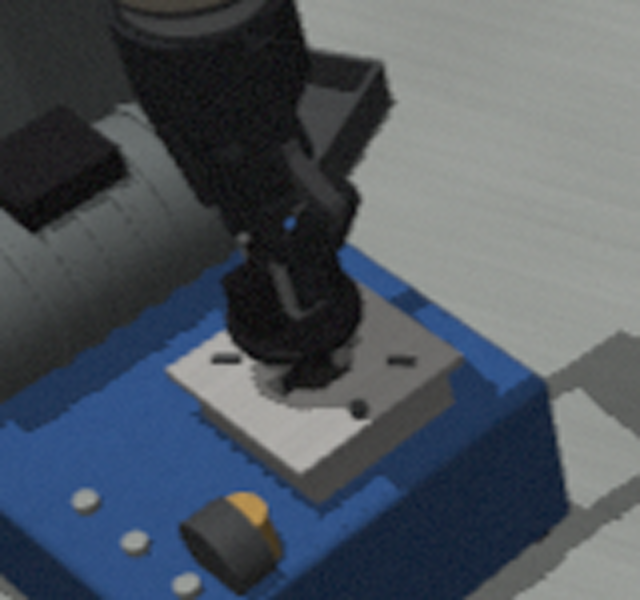

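View pics/w5.png

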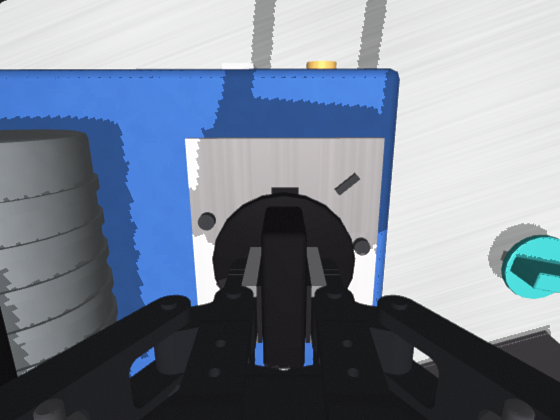

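```bash
python3 - <<'E'
from h import *
d=load("w5"); tc=d["tool_from_camera"]; crop(d,170,120,400,290,3.4,"pics/c10.png")
def it(u,v,h):
    zt=372.9-h
    r=tc[:3,:3]@np.array([(u-d["cx"])/d["fx"],-(v-d["cy"])/d["fy"],-1]);o=tc[:3,3]; return (o+r*(zt-o[2])/r[2]).round(2)
print(it(185.5,138,155),it(384,138,155), "studs",it(207,221,160),it(362,246,160),"rib",it(347,184,158),"slot end",it(284.5,187,155))
E
```

```text
[ 52.19 -50.03 217.9 ] [ 52.36  52.87 217.9 ] studs [  8.58 -40.33 212.9 ] [ -5.75  43.99 212.9 ] rib [ 28.61  34.36 214.9 ] slot end [ 26.25   1.35 217.9 ]
```

View pics/c10.png

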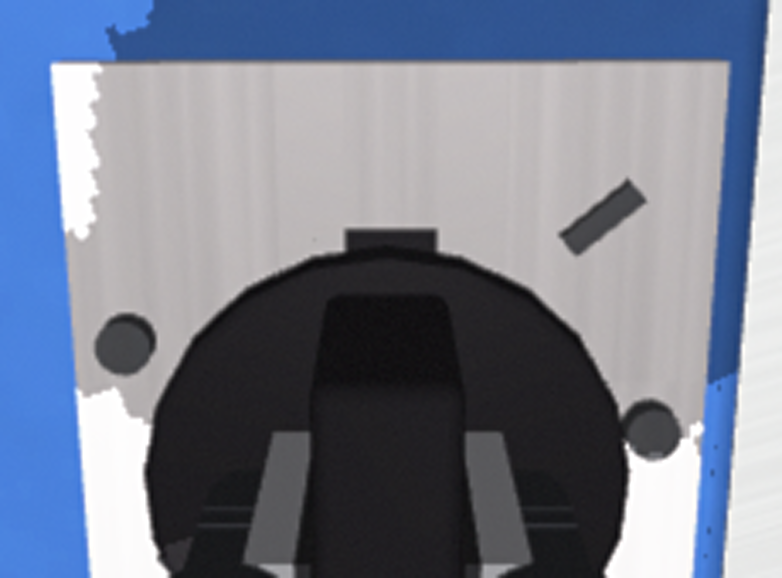

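Request:
jog_arm(
  motion=[
    [-1, [0.001, 0.0006, 0], [0, 0, 0]],
    [-1, [0.001, 0.0006, 0.004], [0, 0, 0]],
    [-1, [0.001, 0.0006, 0.008], [0, 0, 0]],
    [-1, [0.001, 0.0006, 0.012], [0, 0, 0]],
    [-1, [0.001, 0.0006, 0.015], [0, 0, 0]],
    [-1, [0.001, 0.0006, 0.015], [0, 0, 0]],
    [-1, [0.001, 0.0006, 0.015], [0, 0, 0]],
  ],
)

```text
t: 8.0
tcp_pos: [561.2, -164.0, 356.1]
tcp_rot: [-0.001, 0.163, 0.987, 0.0]
contact_force: [-0.2, -0.1, -1.3]
width: 15.3
```

```bash
python3 look.py w6
```

```text
8.0 [ 561.2 -164.   356.1] 161.27 [-1.e-03  5.e-04 -1.e+00] [-0.404  0.178  1.754  0.     1.211 -1.648] [-0.2 -0.1 -1.3] [-0.034  0.001 -0.022] 15.3 154.70000000000002
```

Request:
jog_arm(
  motion=[
    [-1, [0, 0, 0.002], [0, 0, 0]],
    [-1, [0, 0, 0.004], [0, 0, 0]],
    [-1, [0, 0, 0.006], [0, 0, 0]],
    [-1, [0, 0, 0.008], [0, 0, 0]],
    [-1, [0, 0, 0.008], [0, 0, 0]],
    [-1, [0, 0, 0.008], [0, 0, 0]],
  ],
)

```text
t: 8.55
tcp_pos: [561.3, -163.9, 348.4]
tcp_rot: [-0.0, 0.163, 0.987, 0.0]
contact_force: [0.5, -0.6, -1.1]
width: 15.2
```

Request:
jog_arm(
  motion=[
    [-1, [0, 0, 0.0015], [0, 0, 0]],
    [-1, [0, 0, 0.003], [0, 0, 0]],
    [-1, [0, 0, 0.0045], [0, 0, 0]],
    [-1, [0, 0, 0.006], [0, 0, 0]],
    [-1, [0, 0, 0.006], [0, 0, 0]],
    [-1, [0, 0, 0.006], [0, 0, 0]],
    [-1, [0, 0, 0.006], [0, 0, 0]],
  ],
)

```text
t: 9.13
tcp_pos: [561.6, -164.1, 343.2]
tcp_rot: [0.0, 0.163, 0.987, -0.0]
contact_force: [-0.3, 0.2, 2.1]
width: 15.3
```

```bash
python3 look.py w7
```

```text
9.1333 [ 561.6 -164.1  343.2] 161.28 [ 8.e-04 -3.e-04 -1.e+00] [-0.404  0.192  1.763 -0.     1.185 -1.648] [-0.3  0.2  2.1] [0.028 0.137 0.03 ] 15.3 154.70000000000002
```

View pics/w7.png

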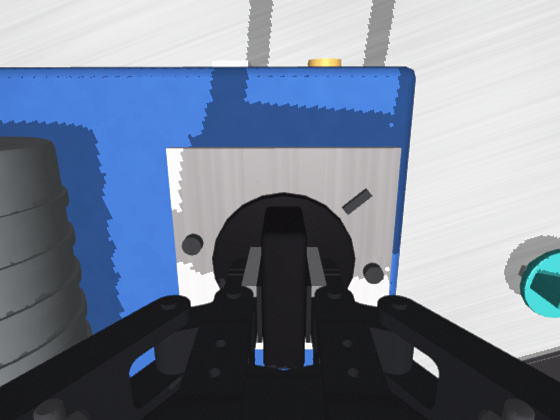

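Request:
jog_arm(
  motion=[
    [-1, [0, 0, 0.001], [0, 0, 0]],
    [-1, [0, 0, 0.0015], [0, 0, 0]],
    [-1, [0, 0, 0.0015], [0, 0, 0]],
    [-1, [0, 0, 0.0015], [0, 0, 0]],
  ],
)

```text
t: 9.52
tcp_pos: [561.6, -164.1, 341.5]
tcp_rot: [0.0, 0.163, 0.987, -0.0]
contact_force: [-1.1, -0.3, 3.2]
width: 15.2
```

```bash
python3 look.py w8
```

```text
9.5167 [ 561.6 -164.1  341.5] 161.28 [ 7.e-04 -4.e-04 -1.e+00] [-0.404  0.194  1.765 -0.     1.182 -1.648] [-1.1 -0.3  3.2] [ 0.039  0.029 -0.039] 15.2 154.70000000000002
```

Request:
jog_arm(
  motion=[
    [-1, [0, 0, 0], [0, 0, 0.05]],
    [-1, [0, 0, 0], [0, 0, 0.1]],
    [-1, [0, 0, 0], [0, 0, 0.15]],
    [-1, [0, 0, 0], [0, 0, 0.2]],
    [-1, [0, 0, 0], [0, 0, 0.25]],
    [-1, [0, 0, 0], [0, 0, 0.3]],
    [-1, [0, 0, 0], [0, 0, 0.3]],
    [-1, [0, 0, 0], [0, 0, 0.3]],
  ],
)

```text
t: 10.23
tcp_pos: [561.7, -163.8, 341.4]
tcp_rot: [0.001, 0.308, 0.951, 0.0]
contact_force: [1.3, 1.0, 2.7]
width: 14.8
```

```bash
python3 look.py w9
```

```text
10.2333 [ 561.7 -163.8  341.4] 144.16 [ 1.4e-03  5.0e-04 -1.0e+00] [-4.040e-01  1.940e-01  1.765e+00  1.000e-03  1.182e+00 -1.350e+00] [1.3 1.  2.7] [ 0.331 -0.259  0.061] 14.8 154.70000000000002
```

View pics/w9.png

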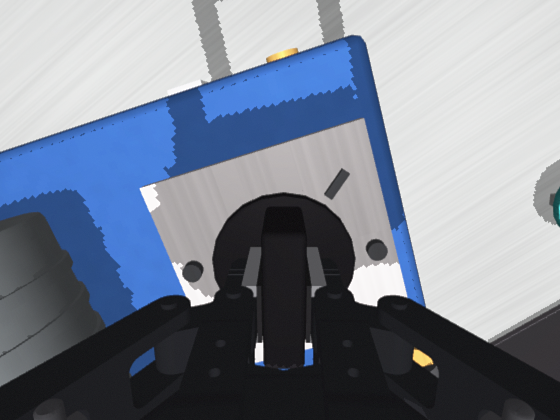

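Request:
jog_arm(
  motion=[
    [-1, [0, 0, 0], [0, 0, 0.05]],
    [-1, [0, 0, 0], [0, 0, 0.1]],
    [-1, [0, 0, 0], [0, 0, 0.16]],
    [-1, [0, 0, 0], [0, 0, 0.22]],
    [-1, [0, 0, 0], [0, 0, 0.28]],
    [-1, [0, 0, 0], [0, 0, 0.34]],
    [-1, [0, 0, 0], [0, 0, 0.4]],
    [-1, [0, 0, 0], [0, 0, 0.46]],
    [-1, [0, 0, 0], [0, 0, 0.52]],
    [-1, [0, 0, 0], [0, 0, 0.56]],
    [-1, [0, 0, 0], [0, 0, 0.573]],
    [-1, [0, 0, 0], [0, 0, 0.573]],
  ],
)

```text
t: 11.28
tcp_pos: [562.1, -163.5, 341.5]
tcp_rot: [0.001, 0.564, 0.826, 0.001]
contact_force: [4.3, 3.1, 2.9]
width: 15.2
```

Request:
jog_arm(
  motion=[
    [-1, [0, 0, 0], [0, 0, 0]],
    [-1, [0, 0, 0], [0, 0, 0]],
    [-1, [0, 0, 0], [0, 0, 0]],
  ],
)

```text
t: 11.53
tcp_pos: [562.1, -163.5, 341.6]
tcp_rot: [0.001, 0.564, 0.826, 0.001]
contact_force: [4.2, 3.1, 2.6]
width: 15.3
```

```bash
python3 look.py w10; python3 - <<'E'
from h import *
from workcell import imaging
d=load("w10"); crop(d,150,100,430,310,2.8,"pics/c11.png")
d=imaging.camera("scene");crop(d,70,60,230,210,4,"pics/c12.png")
E
```

```text
11.5333 [ 562.1 -163.5  341.6] 111.33 [ 0.0031  0.0012 -1.    ] [-0.404  0.194  1.764  0.002  1.181 -0.777] [4.2 3.1 2.6] [ 0.644 -0.847  0.101] 15.3 154.70000000000002
```

View pics/c11.png

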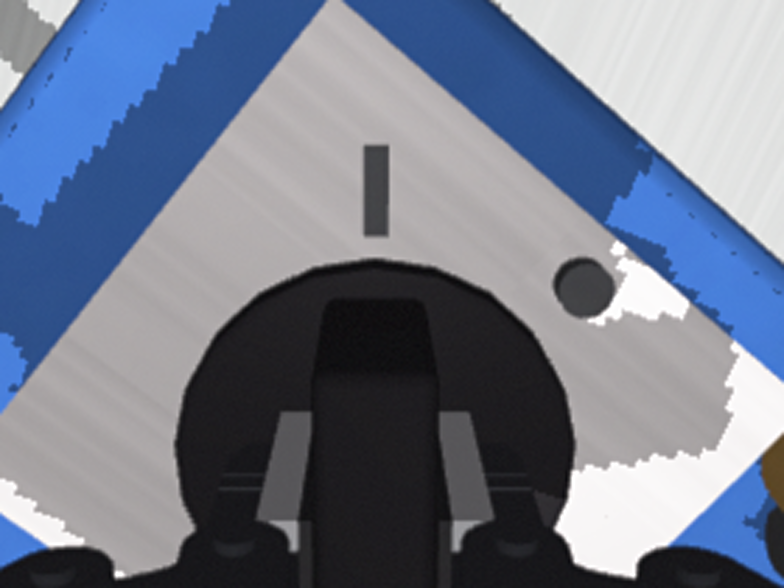

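View pics/c12.png

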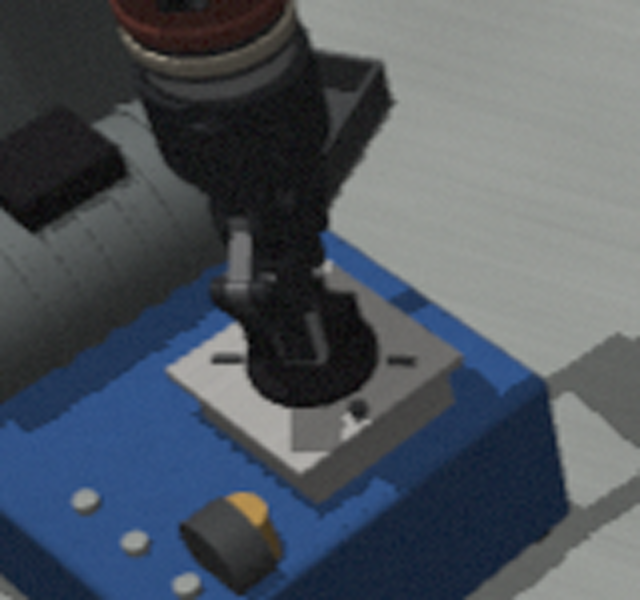

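Request:
jog_arm(
  motion=[
    [-1, [0, 0, 0], [0, 0, 0]],
    [-1, [0, 0, 0], [0, 0, 0]],
    [-1, [0, 0, 0], [0, 0, 0]],
    [-1, [0, 0, 0], [0, 0, 0]],
    [-1, [0, 0, 0], [0, 0, 0]],
    [-1, [0, 0, 0], [0, 0, 0]],
    [-1, [0, 0, 0], [0, 0, 0]],
    [-1, [0, 0, 0], [0, 0, 0]],
    [-1, [0, 0, 0], [0, 0, 0]],
    [-1, [0, 0, 0], [0, 0, 0]],
    [-1, [0, 0, 0], [0, 0, 0]],
    [-1, [0, 0, 0], [0, 0, 0]],
  ],
)

```text
t: 12.63
tcp_pos: [562.1, -163.5, 341.5]
tcp_rot: [0.001, 0.564, 0.826, 0.001]
contact_force: [4.9, 3.7, 2.7]
width: 15.2
```

```bash
python3 look.py w11; python3 - <<'E'
from h import *
d=load("w11"); crop(d,150,100,430,310,2.8,"pics/c13.png")
a=load("w10")["image"].astype(int);b=d["image"].astype(int);print((abs(a-b).max(2)>25).sum())
from workcell import imaging
t=imaging.camera("top");o=load("top0")
m=(abs(t["image"].astype(int)-o["image"]).max(2)>40).astype(np.uint8)
cv2.imwrite("pics/topend.png",t["image"][:,:,::-1])
E
```

```text
12.6333 [ 562.1 -163.5  341.5] 111.33 [ 0.003   0.0012 -1.    ] [-0.404  0.194  1.764  0.002  1.181 -0.777] [4.9 3.7 2.7] [ 0.666 -0.876  0.104] 15.2 154.70000000000002
11
```

View pics/c13.png

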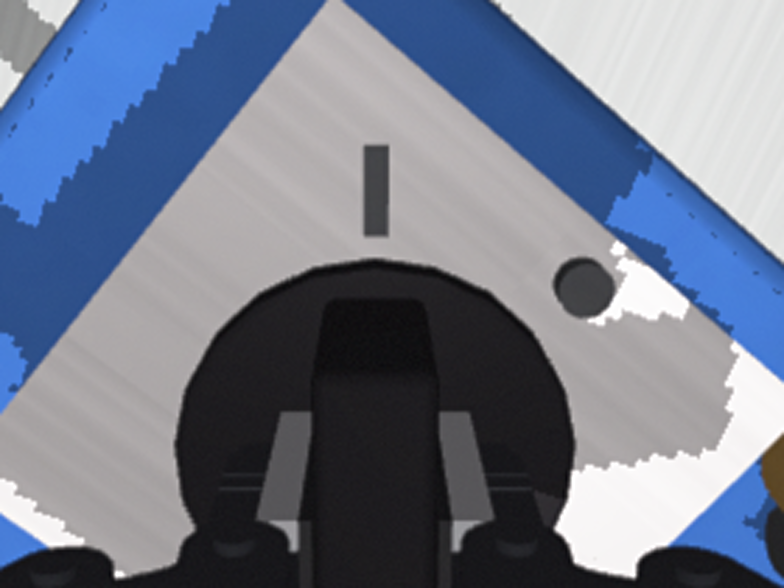

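View pics/topend.png

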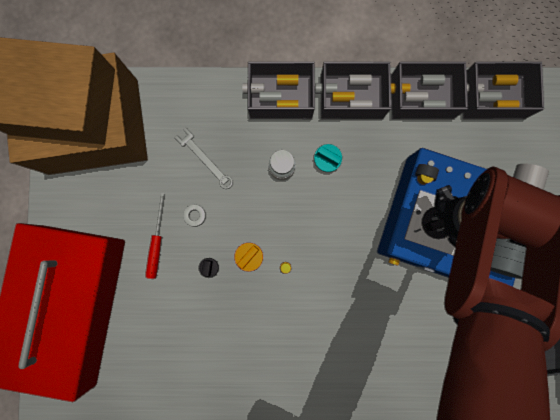

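Nothing moved during the one-second hold. The wing points straight at the rib (376,190 in the crop), and the other things on the bench are where they were. Handing in.

```bash
python3 -c "
from workcell import arm
print(arm.job_done())"
```

```text
the job is handed in; nothing more can be done
None
```

I fitted the larger black wing cap into the tank's filler collar and pressed it against the spring. I turned it clockwise from the slot to the vent position, and handed the job in at about 12.7 s still gripping it there.

**Last checks:**
- **Angle:** the tool reads 111.3°, and the rib direction measured 111.0–111.4°, about 50° from the slot. In the wrist picture the wing points straight at the rib.
- **Spring and lock:** the return torque on the tool was about 0.10 N m, which matches the spring half way. I stopped well short of the 60° where the lock's balls begin.
- **Depth:** the cap sat about 23 to 24 mm under the plate top, so the lugs are below the plate. It pushed back with about 4 N.
- **Holding still:** during a one-second hold the pose did not change and the wrist picture was practically unchanged.
- **Rest of the bench:** in the top picture the small plug, fitting, wrench, jar, bearing, driver and the coloured caps stand where they were at the start.

**One thing was not perfect:** a sideways force of about 6 N remained at the end. It probably comes from the cap sitting about 1 mm off the collar's axis. It was far below the force limits, so I left it as it was.

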